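# Wipe a tape in the bench eraser

## Robot

A 6-joint arm with a two-finger parallel gripper is mounted at the origin on the work surface. World frame = base frame: x ahead of the robot, y to its left, z up, the work surface at z = 0. Lengths are in m, angles in degrees, forces in N, time in s.
With the tool pointing down it reaches from about 0.325 to 0.85 m from the base axis. Payload 15.5 kg.
Tool frame: the origin (TCP) lies midway between the tips of the shut fingers; the grasp point (between the pads) lies 19 mm behind it; y points along the fingers, x is the direction in which the jaws open and shut, and the axes are right-handed (so a half turn about y gives the same grasp; the last joint's range is limited). The gripper opens to 91 mm and grips with 3 to 60 N. Pads are 32 mm wide; open, the fingers measure 118 mm over their backs; the gripper's body (76 mm by 178 mm) begins 60 mm behind the grasp point.
Start: joints at [65.632, 28.281, 77.091, -0, 74.628, -5.472], TCP at [0.202, 0.591, 0.214] pointing down, gripper open.
Joint ranges: [-166.48, 166.48], [-47.26, 123.95], [12.59, 153.08], [-70.14, 250.14], [6.76, 159.57], [-176.63, 176.63]. Speed limits (degrees/s): [108.29, 108.29, 147.25, 172.46, 172.46, 172.46].

## Interface

Orientations are given as a 3x3 rotation matrix whose columns are the frame's x, y, z axes.
In Python, from bench import ctrl gives the robot as it stands. The module is installed in compiled form; this text tells all that it offers. Calls block until the motion is done:
- ctrl.goto(position, orientation): joint-space move of the TCP to a pose.
- ctrl.move_l(position, vel=0.15, ori=None, contact_N=None): straight line of the TCP; ori=None keeps the orientation; vel is the mean speed in m/s. With contact_N (N) it stops when the force on the tool has changed by that much, and returns True; else False.
- ctrl.movej(angles): joint-space move.
- ctrl.command_gripper(opening): opening from 0.0 (shut) to 1.0 (fully open); the grip force is fixed at half the most; returns when the fingers have stopped.
- ctrl.sleep(seconds).
- ctrl.ik(position, orientation): joint angles nearest the present ones, or None.
- ctrl.read_camera(name): name is "side" or "top"; returns the picture (384x512x3 uint8, blue, green, red); there is no depth.
- ctrl.camera_params(name): a dict with "fx", "fy", "cx", "cy" (pixels), "pose" (4x4, takes a point from camera to world coordinates). Camera axes: x right, y up, looking along -z (the intrinsics and any distortion apply to the point x, -y, -z); pixel columns grow to the right and rows downward; lengths in m; the calibration is good to about 2 mm. A picture is of the moment at which its call begins. camera_params takes no time and is no camera call.
A pose or a line that the arm cannot do raises ctrl.MotionError and nothing moves.
- ctrl.sign_off(): hands the job in, once; it reports no verdict.
Readings, each from a call of its own:
- ctrl.current_t(): time.
- ctrl.current_q(): joint angles.
- ctrl.current_dq(): joint speeds.
- ctrl.current_effort(): joint torques, N m.
- ctrl.current_tool_pos(): TCP position.
- ctrl.current_eef_rot(): TCP orientation.
- ctrl.current_contact_force(): force on the tool from outside, world axes, zero at the start.
- ctrl.current_wrist_torque(): the same for the moment, N m.
- ctrl.current_grip_width(): opening from 0.0 (shut) to 1.0 (fully open).
Only numpy, scipy, OpenCV 4.12 (cv2) and the standard library are available. Lean on these libraries where they do the work, as an engineer would, in place of code of your own. Each camera call takes 0.05 s, during which the arm holds its last target. There are 200 camera calls.

## Task

Take the dust cover off the tape eraser and hang it by its handle on the hook of the hook stand, letting go of it there. Then take the tape that stands upright in the wooden stand, lower it upright about half way into the eraser's slot and finish while still holding it there with the gripper, not resting on the bottom. Leave everything else on the table where it is.

Things in the scene. Friction and masses are not known exactly. Their poses are not given: they have to be found in the camera images.
- eraser: fixed grey box, aluminium top, 150 (x) x 190 (y) x 95 (z) mm; origin: centre of its underside, z up. Slot in the middle of its top, 14 mm along x, 66 mm along y, mouth bevelled 3 mm; under the 12 mm thick top plate is a slightly wider well, its floor 85 mm below the top. The tape (12 x 64) fits with 2 mm to spare, 1 mm a side. The cover lies on it at the start
- eraser_slot (a point): centre of the slot's mouth, level with the eraser's top face (95 mm above the table); axes as the eraser's
- cover: loose black dust cover on the eraser, about 0.15 kg: plate 54 (x) x 130 (y) x 6 mm with a tongue 6 mm deep in the slot (lift straight up) and an aluminium bow handle: bar along y, 10 mm thick, z = 57 to 67 mm, legs at y = +-58 mm (opening below it 51 high, 106 wide), with a flat grip tab on its middle, 10 (x) x 36 (y) mm, up to z = 92 mm. Origin: centre of the plate's underside, z up
- cover_bar (a point): middle of the handle's top bar, half way up the bar and under the grip tab, 62 mm above the cover's origin; axes as the cover's (bar along y)
- hook: fixed hook stand, left or right of the eraser: base 110 x 110 x 12 mm, post 14 mm thick, 210 mm high at its origin (centre of underside). One steel arm 8 mm thick points along its own -x (towards the robot) at 190 mm height; its tip turns up at x = -80 to -92 mm, end 214 mm high. The handle's bar goes across the arm: bring the handle's opening over the tip along +x, then lower
- hook_seat (a point): point on the arm's centre line half way between post and tip, 45 mm out from the post's axis and 190 mm above the table; axes as the stand's (arm points to -x). A bar resting on the arm has its centre 9 mm above this
- tape_stand: fixed wooden block 70 (x) x 100 (y) x 35 (z) mm with a groove 25 mm deep in its top in which the tape stands; origin at the centre of its underside. On the other side of the eraser from the hook stand
- tape: the tape to wipe: grey cassette with a pale label, 12 (x) x 64 (y) x 102 (z) mm, about 0.06 kg, standing on its short end in the stand's groove with its top 112 mm above the table; origin at the centre of its lower end, z up along its length
- spare_tape: a second grey tape of the same size lying flat near the far edge; leave it alone (origin: centre of its underside)
- film_reel: grey film reel lying flat, 120 mm across, 16 mm high; leave alone (origin: centre of its underside)
- mug: white mug, 90 mm high, 80 mm across; leave alone (origin: centre of its underside)
- tape_case: clear empty tape case lying flat, 110 x 70 x 17 mm; leave alone (origin: centre of its underside)
- lens: black camera lens standing upright, 66 mm across, 62 mm high, near the robot; leave alone (origin: centre of its underside)
- film_can: small black film canister, 32 mm across, 50 mm high; leave alone (origin: centre of its underside)
- screwdriver: black-handled screwdriver, 190 mm long, lying between the robot and the eraser; leave alone (origin near its middle)

How it is judged (in metres and radians):
On the way, in this order (a step that is already met when the one before it is completed fails the run):
1. the cover hangs by its handle on the hook, let go (contact force between hook and cover above 0.3 N and contact force between the fingers and cover below 0.05 N and distance between cover_bar and hook_seat below 0.07 m and z of cover in the frame of hook_seat below -0.015 m and height (world z) of cover above 0.09 m and contact force between cover and eraser below 0.05 N), for 0.3 s.
2. the tape is lifted out of its stand in the gripper (contact force between the fingers and tape above 1 N and contact force between tape and tape_stand below 0.05 N and height (world z) of tape above 0.045 m), for 0.2 s.
At the end, for the whole second after the job is handed in: The cover hangs from the hook by its handle, off the eraser and untouched by the fingers; the fingers hold the tape upright (within 0.12 rad) and still in the slot, its lower end 30 to 74 mm below the eraser's top, so clear of the well's floor at 85 mm (all of step 1 and contact force between the fingers and tape above 1 N and contact force between tape and tape_stand below 0.05 N and z of tape in the frame of eraser_slot between -0.074 and -0.03 m and horizontal distance between tape and eraser_slot below 0.008 m and angle between tape's own z axis and vertical below 0.12 rad and angle between the x axis of tape and the x axis of eraser, either way round below 0.12 rad and linear speed of tape below 0.03 m/s); the arm keeps its last pose, push and grip.
It fails at once if another thing on the table is shifted by more than 30 mm (distance of any of spare_tape, film_reel, mug, tape_case, lens, film_can, screwdriver from where it was at the start of the episode above 0.03 m).
It also fails if it takes over 64 s, if anything falls off the work surface, if the arm or the gripper's body presses on something with over 40 N, if the wrist force passes 120 N, or if a joint passes its speed limit or range.

## Working session

There is one attempt and no reset: what is moved stays moved. The work goes in short steps, each a Python script; the robot and the scene stay as the last script left them, time stands still between calls to the robot, and variables do not carry over. Pictures are saved under pics/ and viewed, about 8 in all and at most 12, crops included, and the job is handed in when it is done.

```bash
mkdir -p pics; python3 - <<'E'
from bench import ctrl
import cv2,numpy as np
np.set_printoptions(precision=4,suppress=True)
for n in("top","side"):
    im=ctrl.read_camera(n); cv2.imwrite(f"pics/{n}0.png",im)
    p=ctrl.camera_params(n); print(n,{k:v for k,v in p.items()})
print(ctrl.current_t(),ctrl.current_eef_rot())
E
```

```text
top {'fx': 389.2268124046971, 'fy': 389.2268124046971, 'cx': 257.559029853316, 'cy': 198.4879694715708, 'pose': array([[-0.0211,  0.9882, -0.1517,  0.457 ],
       [-0.9997, -0.023 , -0.0108, -0.0097],
       [-0.0141,  0.1514,  0.9884,  1.0471],
       [ 0.    ,  0.    ,  0.    ,  1.    ]])}
side {'fx': 391.24963646031034, 'fy': 391.24963646031034, 'cx': 259.0256911156033, 'cy': 190.10122120866285, 'pose': array([[-0.9783,  0.1053, -0.1784,  0.4139],
       [-0.2072, -0.5129,  0.8331,  0.8554],
       [-0.0038,  0.852 ,  0.5235,  0.6618],
       [ 0.    ,  0.    ,  0.    ,  1.    ]])}
0.1 [[ 0.3238 -0.0005 -0.9461]
 [ 0.9461 -0.001   0.3238]
 [-0.0011 -1.      0.0001]]
```

View pics/top0.png

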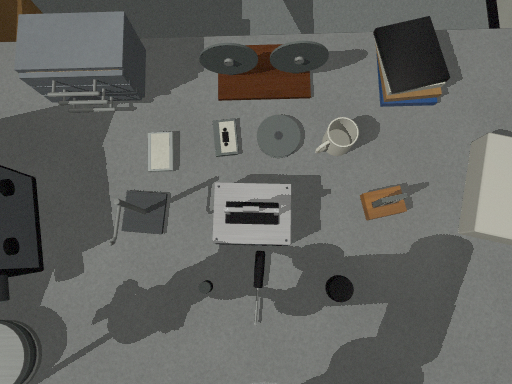

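View pics/side0.png

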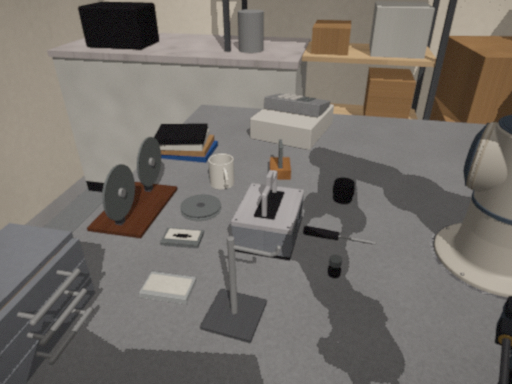

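```bash
python3 - <<'E'
import cv2,numpy as np
t=cv2.imread("pics/top0.png");s=cv2.imread("pics/side0.png")
f=lambda im,x0,x1,y0,y1,k:cv2.resize(im[y0:y1,x0:x1],None,fx=k,fy=k,interpolation=cv2.INTER_CUBIC)
a=f(t,105,301,170,260,4);
b=f(t,350,420,175,230,6); c=f(s,260,310,130,185,6)
out=np.zeros((a.shape[0]+330-120,784,3),np.uint8); out[:360,:]=a
b=f(t,350,420,180,225,5);c=f(s,255,300,135,180,5)
out[360:360+225,:350]=b;out=np.vstack([out,np.zeros((30,784,3),np.uint8)])[:590]
out[360:585,400:625]=c
cv2.imwrite("pics/z1.png",np.clip(out*1.3,0,255))
cv2.imwrite("pics/z2.png",np.clip(f(s,195,315,165,340,3.4)*1.3,0,255))
E
```

```text
Traceback (most recent call last):
ValueError: could not broadcast input array from shape (225,350,3) into shape (210,350,3)
```

```bash
python3 - <<'E'
import cv2,numpy as np
t=cv2.imread("pics/top0.png");s=cv2.imread("pics/side0.png")
f=lambda im,x0,x1,y0,y1,k:cv2.resize(im[y0:y1,x0:x1],None,fx=k,fy=k,interpolation=cv2.INTER_CUBIC)
out=np.zeros((585,784,3),np.uint8); out[:360]=f(t,105,301,170,260,4)
out[360:,:350]=f(t,350,420,180,225,5);out[360:,400:625]=f(s,255,300,135,180,5)
cv2.imwrite("pics/z1.png",np.clip(out*1.3,0,255))
cv2.imwrite("pics/z2.png",np.clip(f(s,195,315,165,340,3.4)*1.3,0,255))
E
```

```text
[ WARN:0@0.053] global loadsave.cpp:1063 imwrite_ Unsupported depth image for selected encoder is fallbacked to CV_8U.
```

View pics/z1.png

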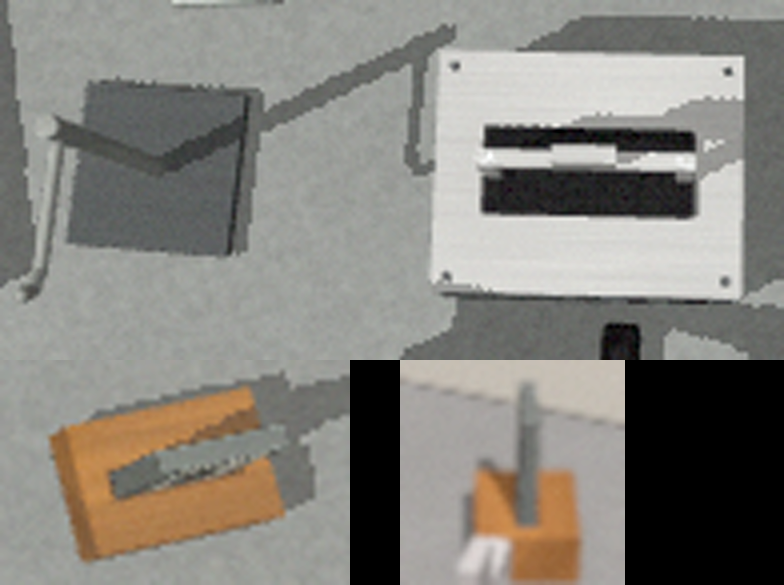

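View pics/z2.png

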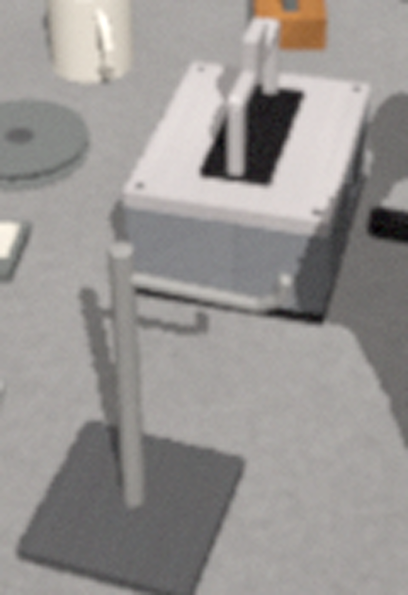

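```bash
cat > h.py <<'E'
from bench import ctrl
import cv2,numpy as np
np.set_printoptions(precision=4,suppress=True)
P={n:ctrl.camera_params(n) for n in("top","side")}
def ray(n,uv):
    p=P[n];uv=np.atleast_2d(np.asarray(uv,float))
    d=np.c_[(uv[:,0]-p["cx"])/p["fx"],-(uv[:,1]-p["cy"])/p["fy"],-np.ones(len(uv))]
    return p["pose"][:3,3],d@p["pose"][:3,:3].T
def plane(n,uv,z):
    o,d=ray(n,uv);return o+d*((z-o[2])/d[:,2])[:,None]
def tri(ut,us):
    A=[];b=[]
    for n,u in(("top",ut),("side",us)):
        o,d=ray(n,u);d=d[0]/np.linalg.norm(d);M=np.eye(3)-np.outer(d,d);A.append(M);b.append(M@o)
    x,r,_,_=np.linalg.lstsq(np.vstack(A),np.hstack(b),rcond=None);return x,np.sqrt(r)
def rect(n,mask,z):
    c=max(cv2.findContours(mask.astype(np.uint8),cv2.RETR_EXTERNAL,cv2.CHAIN_APPROX_NONE)[0],key=cv2.contourArea)
    xy=plane(n,c[:,0],z)[:,:2].astype(np.float32)
    return cv2.minAreaRect(xy*1000)
E
python3 - <<'E'
from h import *
t=cv2.imread("pics/top0.png");s=cv2.imread("pics/side0.png")
zt=lambda x,y:np.array([105+(x+.5)/4-.5,170+(y+.5)/4-.5])
zo=lambda x,y:np.array([350+(x+.5)/5-.5,180+(y-360+.5)/5-.5])
zso=lambda x,y:np.array([255+(x-400+.5)/5-.5,135+(y-360+.5)/5-.5])
zs=lambda x,y:np.array([195+(x+.5)/3.4-.5,165+(y+.5)/3.4-.5])
pairs={"s+y+x":((455,66),(140,185)),"s-y+x":((727,72),(202,70)),"s-y-x":((725,282),(357,88)),"s+y-x":((446,276),(318,210)),
"posttop":((47,126),(121,249)),"armtip":((27,292),(285,276)),"bar+y":((487,158),(237,100)),"bar-y":((690,160),(268,28))}
for k,(a,b) in pairs.items(): print(k,*tri(zt(*a),zs(*b)))
print("tapetop mid",tri(zo(222,452),zso(527,383)))
print("arm@post..tip on z=.19",plane("top",[zt(57,150),zt(38,270),zt(27,292)],.19))
hsv=cv2.cvtColor(t,cv2.COLOR_BGR2HSV);g=t.max(2)
m=np.zeros(g.shape,bool);m[178:250,205:300]=1
k=np.ones((3,3),np.uint8)
er=cv2.morphologyEx(((g>150)&m).astype(np.uint8),cv2.MORPH_CLOSE,np.ones((25,25)))
print("eraser",rect("top",er,.095))
bl=cv2.morphologyEx(((g<60)&m&(np.indices(g.shape)[0]<228)).astype(np.uint8),cv2.MORPH_CLOSE,np.ones((11,5)))
print("plate",rect("top",bl,.101))
o=(hsv[...,1]>100)&(np.indices(g.shape)[1]>350)&(np.indices(g.shape)[0]>175)&(np.indices(g.shape)[0]<230)
print("orange all",rect("top",cv2.morphologyEx(o.astype(np.uint8),cv2.MORPH_CLOSE,np.ones((9,9))),.035))
print("stand corners z=.035",plane("top",[zo(65,428),zo(252,388),zo(284,516),zo(97,558)],.035))
print("tape top corners",plane("top",[zo(158,458),zo(280,426),zo(288,446),zo(160,482)],.112))
print("base corners",plane("top",[zt(90,82),zt(247,95),zt(230,255),zt(67,242)],.012))
print(g[190:215,368:412])
E
```

```text
s+y+x [0.636  0.0976 0.0942] [0.001]
s-y+x [ 0.6279 -0.0716  0.0936] [0.0016]
s-y-x [ 0.4979 -0.0661  0.0954] [0.0017]
s+y-x [0.5051 0.1037 0.0958] [0.0018]
posttop [0.5865 0.3087 0.2077] [0.0009]
armtip [0.4956 0.3157 0.2098] [0.0017]
bar+y [0.5693 0.0721 0.1599] [0.0011]
bar-y [ 0.567  -0.0446  0.1549] [0.0001]
tapetop mid (array([ 0.5933, -0.3244,  0.1269]), array([0.0021]))
arm@post..tip on z=.19 [[0.5763 0.3095 0.19  ]
 [0.5097 0.3178 0.19  ]
 [0.4977 0.3235 0.19  ]]
eraser ((567.7432861328125, 16.491981506347656), (188.48568725585938, 148.56820678710938), 87.39383697509766)
plate ((567.9420166015625, 15.122932434082031), (127.74974060058594, 51.72213363647461), 88.67414093017578)
orange all ((594.5384521484375, -325.582275390625), (69.72813415527344, 108.46049499511719), 11.216719627380371)
stand corners z=.035 [[ 0.62   -0.2748  0.035 ]
 [ 0.639  -0.3741  0.035 ]
 [ 0.5709 -0.3855  0.035 ]
 [ 0.5511 -0.2871  0.035 ]]
tape top corners [[ 0.5918 -0.2985  0.112 ]
 [ 0.6061 -0.3585  0.112 ]
 [ 0.5962 -0.3615  0.112 ]
 [ 0.5801 -0.2987  0.112 ]]
base corners [[0.647  0.3549 0.012 ]
 [0.6356 0.2479 0.012 ]
 [0.5278 0.2577 0.012 ]
 [0.5389 0.3671 0.012 ]]
[[123  89  87 ...  86  87  91]
 [ 91  87 100 ...  89  86  85]
 [127 140 139 ...  86  88  89]
 ...
 [139 142 139 ... 122 122 120]
 [129 138 136 ... 121 122 123]
 [116 135 135 ... 123 123 123]]
```

```bash
cat >> h.py <<'E'
def R(deg):
    c,s=np.cos(np.radians(deg)),np.sin(np.radians(deg))
    return np.array([[c,0,-s],[s,0,c],[0,-1,0]])
def st(m=""): print(m,"t",round(ctrl.current_t(),2),"p",np.array(ctrl.current_tool_pos()),"F",np.array(ctrl.current_contact_force()),"w",round(ctrl.current_grip_width(),3))
COV=np.array([.5675,.015]);HK=np.array([.587,.308]);HY=-5.8
hx=np.array([np.cos(np.radians(HY)),np.sin(np.radians(HY))])
TP=np.array([.5936,-.3295]);SL=np.array([.5672,.0162]);SY=-2.65
E
python3 - <<'E'
from h import *
for p,a in(([*COV,.165],-2),([*COV,.24],-2),([.42,.04,.24],-5.8),([*(HK-.15*hx),.24],HY),([*(HK-.045*hx),.24],HY),([*TP,.078],12),([*TP,.2],12),([*SL,.11],SY)):
    print(ctrl.ik(p,R(a)))
st("0")
ctrl.goto([*COV,.26],R(-2)); st("above")
ctrl.move_l([*COV,.165]); st("at")
ctrl.command_gripper(0.0); ctrl.sleep(.2); st("grip")
ctrl.move_l([*COV,.185],vel=.06); st("lift1")
ctrl.move_l([*COV,.238]); st("lift2")
for n in("top","side"): cv2.imwrite(f"pics/{n}1.png",ctrl.read_camera(n))
a=cv2.imread("pics/top1.png")[150:260,180:330];b=cv2.imread("pics/side1.png")[110:260,190:340]
cv2.imwrite("pics/v1.png",np.hstack([cv2.resize(a,(400,293)),cv2.resize(b,(293,293))]))
E
```

```text
[-4.5122 26.7289 88.7833 -0.     64.4877 -2.5122]
[-4.5122 22.221  83.292  -0.     74.4871 -2.5122]
[ -2.6808  10.0399 101.6461  -0.      68.314    3.1192]
[30.1462 20.2738 86.4906 -0.     73.2355 35.9462]
[24.4951 27.07   74.9486 -0.     77.9814 30.2951]
[-34.0704  40.4937  76.5514  -0.      62.9549 -46.0704]
[-34.0704  33.4186  69.6998  -0.      76.8816 -46.0704]
[-4.3932 30.7048 92.0371 -0.     57.2581 -1.7432]
0 t 0.1 p [0.2022 0.591  0.2134] F [ 0.8834  0.4865 -0.1845] w 0.999
above t 2.53 p [0.5675 0.0158 0.2599] F [ 0.7371 -0.7865  0.2865] w 0.998
at t 3.32 p [0.568  0.0151 0.1657] F [-0.162   0.9948  0.3789] w 1.0
grip t 4.72 p [0.5675 0.015  0.165 ] F [-0.2913  0.0087 -1.0228] w 0.107
lift1 t 5.21 p [0.5677 0.015  0.1854] F [-0.5814  0.1181 -2.0097] w 0.109
lift2 t 5.71 p [0.5672 0.015  0.2374] F [-0.7199 -0.2741 -2.1208] w 0.106
```

View pics/v1.png

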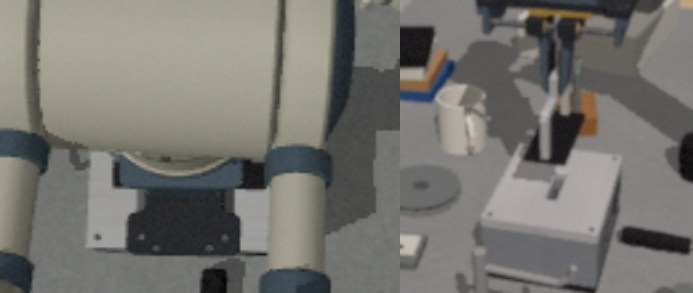

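```bash
python3 - <<'E'
from h import *
z=.2395
ctrl.move_l([.42,.04,z],vel=.25,ori=R(HY)); 
ctrl.move_l([*(HK-.15*hx),z],vel=.2); st("pre")
print(ctrl.move_l([*(HK-.045*hx),z],vel=.08,contact_N=6)); st("over")
im=ctrl.read_camera("side"); cv2.imwrite("pics/side2.png",im)
cv2.imwrite("pics/v2.png",cv2.resize(im[150:350,150:350],(600,600),interpolation=cv2.INTER_CUBIC))
E
```

```text
pre t 8.12 p [0.4378 0.3224 0.2395] F [-0.264   0.4066 -0.776 ] w 0.109
False
over t 9.59 p [0.5418 0.3127 0.2396] F [ 0.2073  0.7786 -1.2111] w 0.107
```

View pics/v2.png

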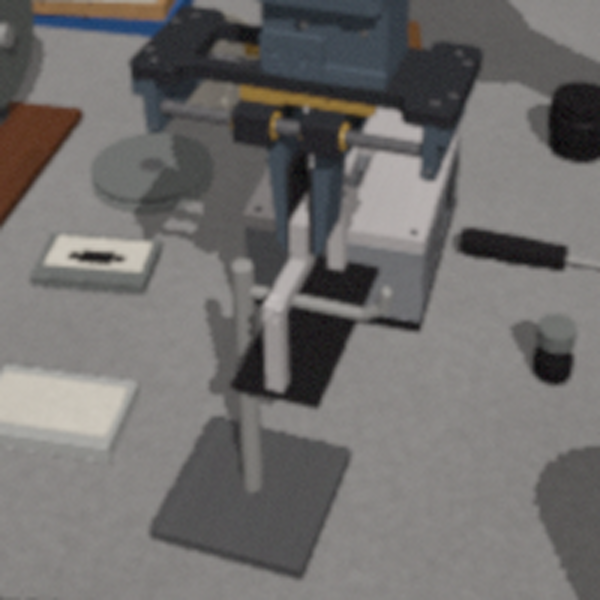

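```bash
python3 - <<'E'
from h import *
p=HK-.045*hx
ctrl.move_l([*p,.214],vel=.1)
print(ctrl.move_l([*p,.198],vel=.02,contact_N=2.5)); st("down")
w=ctrl.current_grip_width()
ctrl.command_gripper(w+.13); ctrl.sleep(.3); st("rel")
q=np.array(ctrl.current_tool_pos())
ctrl.move_l([*p,q[2]+.03],vel=.08); st("up"); ctrl.move_l([*p,.30],vel=.2)
ctrl.goto([.42,.1,.32],R(0)); st("away")
for n in("top","side"): cv2.imwrite(f"pics/{n}3.png",ctrl.read_camera(n))
a=cv2.imread("pics/top3.png")[170:260,95:305];b=cv2.imread("pics/side3.png")[150:350,150:350]
cv2.imwrite("pics/v3.png",np.vstack([cv2.resize(a,(630,270),interpolation=2),cv2.copyMakeBorder(cv2.resize(b,(320,320),interpolation=2),0,0,0,310,0)]))
E
```

```text
True
down t 10.55 p [0.5424 0.3126 0.2062] F [-1.2935 -0.483   6.7773] w 0.106
rel t 11.25 p [0.542  0.3124 0.2056] F [-0.1529  0.3587  1.2699] w 0.234
up t 11.78 p [0.5422 0.3125 0.2357] F [ 0.2512 -0.446  -0.5092] w 0.236
away t 13.22 p [0.4207 0.1005 0.3198] F [-0.2418  0.3779 -0.0579] w 0.237
```

View pics/v3.png

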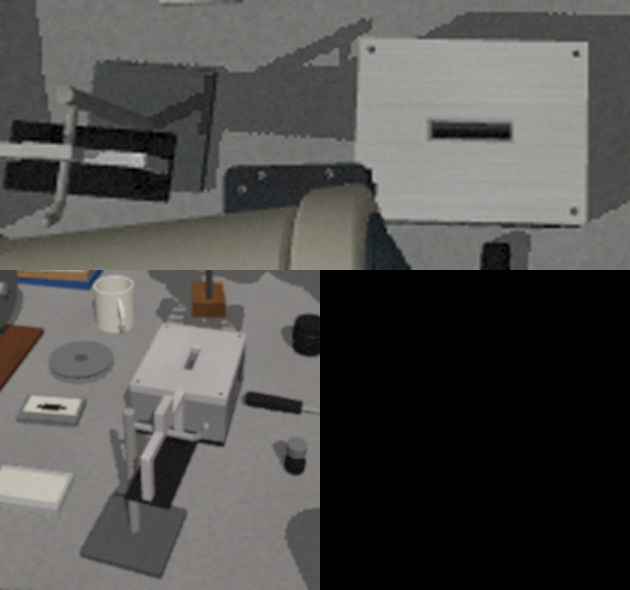

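```bash
python3 - <<'E'
from h import *
import sys
t=cv2.imread("pics/top3.png");s=cv2.imread("pics/side3.png")
def slot(n,im,x0,x1,y0,y1,th,thin=[.095]):
    g=cv2.cvtColor(im,6);m=np.zeros(g.shape,np.uint8);m[y0:y1,x0:x1]=g[y0:y1,x0:x1]<th
    for z in thin: print(n,th,rect(n,m,z))
for th in(70,100,130,150): slot("top",t,232,272,206,220,th)
for th in(70,90,110,130): slot("side",s,262,280,195,218,th)
# screws again via local dark centroid
g=255-cv2.cvtColor(t,6).astype(float)
pts=[]
for x,y in((371,49),(576,53),(574,211)):
    u,v=95+x/3,170+y/3;u,v=int(round(u)),int(round(v))
    w=g[v-2:v+3,u-2:u+3];w=np.clip(w-np.median(w)-5,0,None);yy,xx=np.mgrid[v-2:v+3,u-2:u+3]
    pts.append(((w*xx).sum()/w.sum(),(w*yy).sum()/w.sum()))
S=plane("top",pts,.095);print(S,"ctr diag",(S[0]+S[2])/2)
hsv=cv2.cvtColor(t,cv2.COLOR_BGR2HSV)
np.set_printoptions(linewidth=250,threshold=9999)
print(np.where(hsv[...,1]>80,0,hsv[...,2])[190:212,368:412])
E
```

```text
top 70 ((566.9542236328125, 16.415977478027344), (61.984291076660156, 11.910639762878418), 86.08879089355469)
top 100 ((566.7042846679688, 16.438922882080078), (66.92047119140625, 14.129106521606445), 85.94808959960938)
top 130 ((567.3815307617188, 17.63138198852539), (69.02491760253906, 14.864367485046387), 88.70301818847656)
top 150 ((567.3551635742188, 16.425647735595703), (71.48919677734375, 19.813373565673828), 88.6889877319336)Traceback (most recent call last):
  File "<stdin>", line 8, in <module>
  File "<stdin>", line 6, in slot
  File "h.py", line 17, in rect
    c=max(cv2.findContours(mask.astype(np.uint8),cv2.RETR_EXTERNAL,cv2.CHAIN_APPROX_NONE)[0],key=cv2.contourArea)
ValueError: max() iterable argument is empty
```

```bash
python3 - <<'E'
from h import *
t=cv2.imread("pics/top3.png")
hsv=cv2.cvtColor(t,cv2.COLOR_BGR2HSV)
a=t[180:225,355:420]; s=cv2.imread("pics/side3.png")[132:182,258:303]
cv2.imwrite("pics/v4.png",np.clip(np.hstack([cv2.resize(a,None,fx=8,fy=8,interpolation=0),cv2.resize(s,(324,360),interpolation=0)[:360,:270]])*1.4,0,255).astype(np.uint8))
E
```

```text
(no output)
```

View pics/v4.png

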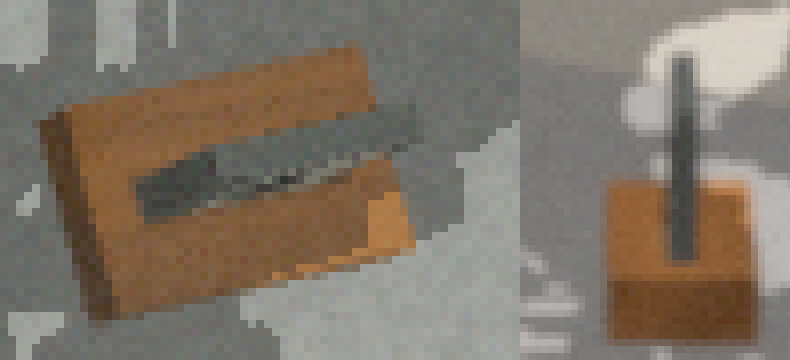

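```bash
python3 - <<'E'
from h import *
print(tri((381.5,200.25),(280,144.3)),tri((406.9,194.75),(280,138.9)))
e=plane("top",[(381.5,200.25),(406.9,194.75)],.112);print(e,e.mean(0),np.linalg.norm(e[0]-e[1]),np.degrees(np.arctan2(e[1,0]-e[0,0],e[0,1]-e[1,1])))
f=lambda x,y:(355+x/8-.5,180+y/8-.5)
c=plane("top",[f(70,106),f(360,44),f(414,250),f(112,318)],.035);print(c,c.mean(0))
g=plane("side",[(258+(x-520)/7.2-.5,132+y/7.2-.5) for x,y in((608,182),(750,182),(757,276),(607,276))],.035);print(g,g.mean(0))
E
```

```text
(array([ 0.5889, -0.296 ,  0.1218]), array([0.0015])) (array([ 0.6009, -0.3615,  0.1113]), array([0.0006]))
[[ 0.5892 -0.2991  0.112 ]
 [ 0.6013 -0.3612  0.112 ]] [ 0.5952 -0.3301  0.112 ] 0.06328959657701143 10.951310274056809
[[ 0.6211 -0.2766  0.035 ]
 [ 0.6395 -0.3728  0.035 ]
 [ 0.571  -0.3851  0.035 ]
 [ 0.551  -0.2858  0.035 ]] [ 0.5957 -0.3301  0.035 ]
[[ 0.6371 -0.3707  0.035 ]
 [ 0.5685 -0.3846  0.035 ]
 [ 0.5516 -0.2894  0.035 ]
 [ 0.6197 -0.2755  0.035 ]] [ 0.5942 -0.3301  0.035 ]
```

```bash
python3 - <<'E'
from h import *
TP=np.array([.5953,-.3301])
ctrl.goto([.45,-.15,.30],R(5)); ctrl.command_gripper(0.7)
ctrl.goto([*TP,.18],R(11)); st("above")
print(ctrl.move_l([*TP,.076],vel=.12,contact_N=8)); st("at")
ctrl.command_gripper(0.0); ctrl.sleep(.3); st("grip")
ctrl.move_l([*TP,.12],vel=.05); ctrl.move_l([*TP,.205],vel=.15); ctrl.sleep(.3); st("lift")
ctrl.goto([*SL,.205],R(SY)); ctrl.sleep(.3); st("over slot")
for n in("top","side"): cv2.imwrite(f"pics/{n}5.png",ctrl.read_camera(n))
a=cv2.imread("pics/top5.png")[170:260,200:320];b=cv2.imread("pics/side5.png")[100:260,190:350]
cv2.imwrite("pics/v5.png",np.hstack([cv2.resize(b,(600,600),interpolation=2)]))
E
```

```text
above t 16.11 p [ 0.5952 -0.3294  0.1809] F [-0.0635  0.8901 -0.0107] w 0.703
False
at t 17.12 p [ 0.5958 -0.3303  0.0769] F [-0.6296 -0.5976 -0.2165] w 0.699
grip t 18.27 p [ 0.5953 -0.3301  0.076 ] F [ 0.1505 -0.161  -0.0305] w 0.132
lift t 20.32 p [ 0.5951 -0.3299  0.2043] F [-0.9583 -0.4903 -0.807 ] w 0.135
over slot t 21.93 p [0.5673 0.0156 0.2049] F [-0.4491  0.3576 -0.2751] w 0.128
```

View pics/v5.png

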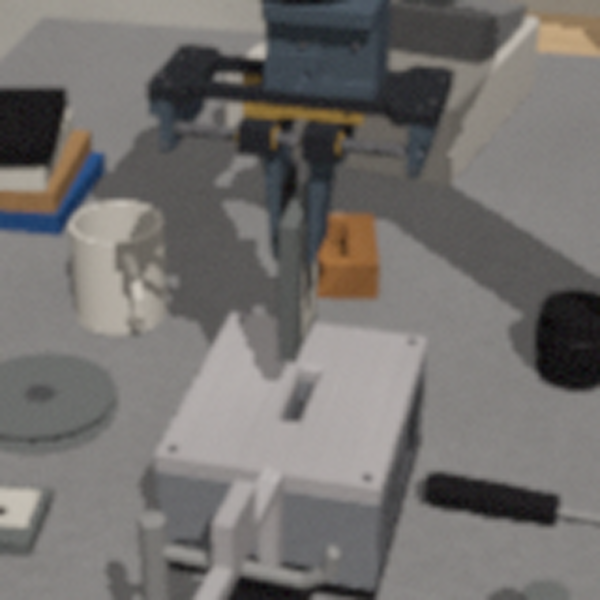

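```bash
python3 - <<'E'
from h import *
ctrl.move_l([*SL,.168],vel=.1)
print(ctrl.move_l([*SL,.109],vel=.02,contact_N=5)); st("1"); print(np.array(ctrl.current_wrist_torque()))
E
```

```text
True
1 t 25.09 p [0.5665 0.0163 0.1105] F [-0.4957 -0.2318 -0.7024] w 0.129
[-0.1476  0.1187  0.0358]
```

```bash
python3 - <<'E'
from h import *
ctrl.sleep(.5); st("hold")
b=ctrl.read_camera("side"); cv2.imwrite("pics/side6.png",b)
cv2.imwrite("pics/v6.png",cv2.resize(b[130:290,190:350],(600,600),interpolation=2))
E
```

```text
hold t 25.59 p [0.5656 0.0163 0.1102] F [-0.0451  0.432  -0.086 ] w 0.13
```

View pics/v6.png

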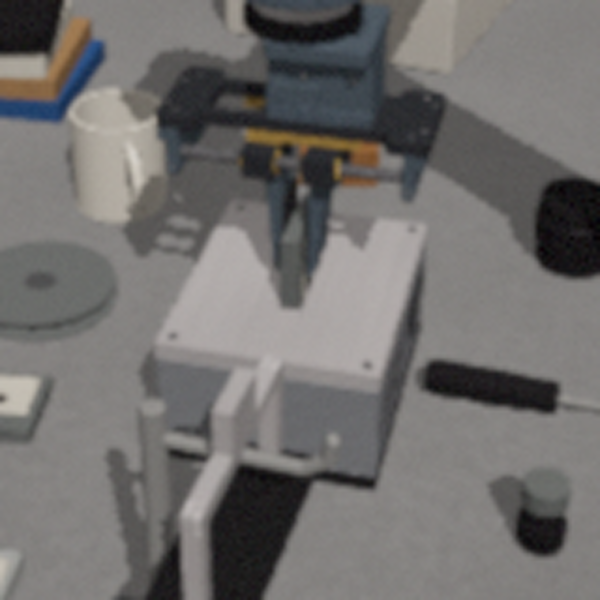

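```bash
python3 - <<'E'
from h import *
ctrl.sign_off(); st("end")
E
```

```text
the job is handed in; nothing more can be done
the job is handed in; nothing more can be done
```

I hung the dust cover by its handle on the hook and let go. The tape is now held upright about half way into the eraser's slot, and I handed the job in at about 25.6 s. No verdict is reported, so success rests on the checks below.

- **Tape:** The gripper was at 0.110 m height, which puts the tape's lower end about 50 mm below the eraser's top. That assumes the tape did not slip in the grip. The grip opening stayed at about 0.13 and the outside force on the tool was under 0.5 N. The last side picture shows the tape upright in the slot.
- **Cover:** The last side picture shows it still hanging on the hook. The other things in view looked undisturbed. I did not take a final top view or measure whether anything had shifted.
- **Early stop:** The guarded lowering reported contact 1.5 mm before its target. The force read under 1 N right after, so it was probably noise or light rubbing in the slot. I left the tape there, inside the allowed depth.
- **Readings that disagreed:**
  - The final gripper x read 0.5656 m against 0.5672 m commanded. That is a little more than the scatter of the readings, but within the 8 mm limit.
  - One two-view height for the tape's top came out at 0.122 m, from a poorly visible edge. The other gave 0.111 m, close to the stated 0.112 m, so I used 0.112 m.

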